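Stow a salvaged pulley and hold the chest lid half open

ROBOT

A 6-joint arm with a two-finger parallel gripper is mounted at the origin on the work surface. World frame = base frame: x ahead of the robot, y to its left, z up, the work surface at z = 0. Lengths are in m, angles in rad, forces in N, time in s.
With the tool pointing down it reaches from about 0.25 to 0.8 m from the base axis. Payload 3.9 kg.
Tool frame: the origin (TCP) lies where the fingers leave the gripper's body, on its centre line; the fingertips stand 73 mm ahead of it and the grasp point (between the pads) lies 54 mm ahead of it; z points along the fingers, y is the direction in which the jaws open and shut (so a half turn about z gives the same grasp; the last joint's range is limited). The gripper opens to 85 mm and grips with 20 to 120 N. Pads are 22 mm wide; open, the fingers measure 114 mm over their backs; the gripper's body (76 mm by 85 mm) begins 54 mm behind the grasp point. The pads swing forward as they close: fully open they stand 13 mm farther back than shut.
Start: joints at [-1.335, 0.26, -0.138, 1.173, 0, 1.571], TCP at [0.123, -0.51, 0.304] pointing down, gripper open.
Joint ranges: [-2.78, 2.78], [-0.83, 1.72], [-1.28, 1.37], [-1.9, 2.12], [-1.57, 1.48], [-3.14, 3.14]. Speed limits (rad/s): [2.57, 2.57, 3.14, 3.14, 3.14, 3.14].

INTERFACE

Orientations are given as [roll, pitch, yaw] about the fixed x, y, z axes, in that order (R = Rz(yaw) Ry(pitch) Rx(roll)).
In Python, from workcell import * gives the robot as it stands.
- The arm moves only by the tool play_rows, never from a script. Its argument "rows" is text: rows parted by semicolons, each of 7 numbers parted by spaces: the shift along the tool's x, y, z in cm, then the turn, a rotation vector about the tool's x, y, z in rad, then the closure in counts, from 0 (fully open) to 255 (shut). A call has 1 to 20 rows; each row shifts and turns the commanded pose from where the row before left it, along the tool's axes as they then stand; what a row does not reach is not made up. A row lasts 1/10 s, in which the tool goes at most 50 mm and 8.59 degrees, less where a joint would pass 70% of its speed; a pose out of reach is approached as far as the arm can. A call with a gripper value outside its range is refused whole. The fingers move at their own pace and stop on an object; the grip force is fixed at half the most. Time passes only in rows, so rows that do not move let the fingers close. It gives the time, the measured TCP pose, the force and the opening at its end, in the units of the state.
- read_state(): the state, without advancing time (a new reading comes with each control period).
- capture(name): name is "side" or "top"; returns the picture (400x640x3 uint8, red, green, blue); there is no depth.
- camera_model(name): a dict with "K" (3x3 intrinsics, pixels), "k1" (the pictures are not rectified: a ray, as slopes to the right and down, at radius r is drawn at 1 + k1 r^2 times it, then the intrinsics apply), "world_from_camera" (4x4, takes a point from camera to world coordinates). Camera axes: x right, y up, looking along -z (the intrinsics and any distortion apply to the point x, -y, -z); pixel columns grow to the right and rows downward; lengths in m; the calibration is good to about 2 mm. A picture is of the moment at which its call begins. camera_model takes no time and is no camera call.
- sign_off(): hands the job in, once; it reports no verdict.
The state is a dict: "time_s": time; "joint_pos": joint angles; "joint_velocities": joint speeds; "joint_torque": joint torques, N m; "ee_pos": TCP position; "eef_rot": TCP orientation; "ft_force": force on the tool from outside, world axes, zero at the start; "torque": the same for the moment, N m; "gripper_width": finger opening in m.
Only numpy, scipy, OpenCV 4.12 (cv2) and the standard library are available. Lean on these libraries where they do the work, as an engineer would, in place of code of your own. Each camera call takes 0.05 s, during which the arm holds its last target. There are 200 camera calls.

TASK

Set the loose belt pulley down flat, hub up as it lies now, in the open drawer of the steel parts chest (do not drop or toss it), and push the drawer fully shut. Then lift the chest's lid and hold it half open, at 45 degrees, so that a workmate can look inside: it falls shut by itself, so finish while the gripper is still holding it there, propped by nothing else. Leave the other salvaged parts around the chest where they lie.

Things in the scene. Friction and masses are not known exactly. Their poses are not given: they have to be found in the camera images.
- pulley: loose aluminium belt pulley, about 130 g: two flanges 48 mm in diameter (each 4 mm thick, at the bottom and at 20-24 mm height) with a 40 mm waist between them, and on top a hub 22 mm in diameter that ends 34 mm above the bench. Origin: centre of its underside, z up along its axis. It lies hub up on the bench, on one side or the other of the chest
- chest: grey sheet-steel parts chest fixed to the bench, 170 deep (x) x 240 wide (y) x 140 mm high, walls 4 mm; open-fronted drawer bay below, a lidded tray above. Origin: centre of its underside; its own -x is the front, facing the robot more or less (it stands turned by up to about 15 degrees)
- drawer (a joint): slide of the steel drawer, in m: 0 fully shut, about 0.10 to 0.12 at the start, stop at 0.13; it is pushed shut along the chest's +x against about 2 N of friction and stays where it is left
- drawer_floor (a point): centre of the drawer's inner floor, moving with the drawer; axes as the chest's. The floor is 11 mm above the bench, 147 mm (x) by 212 mm (y) inside, walls 4 mm, rising 45 mm above the floor (the front panel 53 mm). Drawer shut, it lies 7.5 mm in front of the chest's origin; drawn out, drawer further; only the drawn-out front part of the floor is open from above
- drawer_handle (a point): middle of the drawer's round bar handle, 10 mm thick, 90 mm long along the chest's y, 38 mm in front of the drawer's front panel, 38 mm above the bench; the panel's outer face is 5 mm in front of the chest's front when shut
- lid (a joint): hinge of the chest's flat steel lid, in rad: 0 shut (its start), grows as the front edge rises, stop at 1.2; half open is 0.785. Weight (0.4 kg, hidden variation) and a light spring shut it from every angle; holding it takes about 3 to 5 N at the handle across its arc (up to about 9 N if borne straight upward)
- lid_handle (a point): middle of the round bar handle on top of the lid: 10 mm thick, 100 mm long along the chest's y, 40 mm above the lid's underside (lid 5 mm thick), 140 mm in front of the hinge line; lid shut, it is 180 mm above the bench and 30 mm behind the chest's front. Its two end posts leave 90 mm free. A bar pinched from above turns between the fingers as the lid swings
- lid_hinge (a point): middle of the lid's hinge line, along the chest's y at its far top edge, 140 mm above the bench
- bearing: plain steel ring bearing, 47 mm across, 20 mm bore, 14 mm high; its origin is the centre of its underside; lying loose on the bench, to be left alone
- gear: dark steel toothed gear, 60 mm across, 12 mm thick, with a 24 mm hub up to 22 mm; its origin is the centre of its underside; lying loose on the bench, to be left alone
- motor: small lying motor, 36 mm can 48 mm long on a 50 x 40 mm foot, 41 mm high; its origin is the centre of its underside; lying loose on the bench, to be left alone
- tin: open steel tin, 84 mm across, 60 mm high; its origin is the centre of its underside; lying loose on the bench, to be left alone
- bracket: aluminium angle, 120 x 50 x 45 mm; its origin is the centre of its underside; lying loose on the bench, to be left alone
Not all that is in view belongs to the job. Leave any brown or green look-alike of the pulley alone.

How it is judged:
On the way, in this order (a step that is already met when the one before it is completed fails the run):
1. the pulley stands flat, hub up, on the floor of the open drawer, let go and at rest (x of pulley in the frame of drawer_floor between -0.06 and 0.06 m and y of pulley in the frame of drawer_floor between -0.09 and 0.09 m and z of pulley in the frame of drawer_floor between -0.005 and 0.006 m and angle between pulley's own z axis and vertical below 0.2 rad and value of joint drawer above 0.03 m and contact force between the fingers and pulley below 0.05 N and linear speed of pulley below 0.03 m/s), for 0.2 s.
2. the drawer is pushed fully shut with the pulley in it, the lid still down (x of pulley in the frame of drawer_floor between -0.06 and 0.06 m and y of pulley in the frame of drawer_floor between -0.09 and 0.09 m and z of pulley in the frame of drawer_floor between -0.005 and 0.006 m and angle between pulley's own z axis and vertical below 0.2 rad and value of joint drawer below 0.006 m and value of joint lid below 0.1 rad), for 0.2 s.
At the end, for the whole second after the job is handed in: the pulley lies flat, hub up, on the drawer's floor; the drawer is within 6 mm of shut; the lid stands still at 45 degrees +- 6, borne by the gripper's fingers (over 1 N) and by no loose thing (x of pulley in the frame of drawer_floor between -0.06 and 0.06 m and y of pulley in the frame of drawer_floor between -0.09 and 0.09 m and z of pulley in the frame of drawer_floor between -0.005 and 0.006 m and angle between pulley's own z axis and vertical below 0.2 rad and value of joint drawer below 0.006 m and value of joint lid between 0.675 and 0.895 rad and velocity of joint lid between -0.1 and 0.1 rad/s and contact force between the fingers and lid above 1 N and contact force between lid and pulley below 0.1 N and contact force between lid and bearing below 0.1 N and contact force between lid and gear below 0.1 N and contact force between lid and motor below 0.1 N and contact force between lid and tin below 0.1 N and contact force between lid and bracket below 0.1 N); the arm keeps its last pose, push and grip.
It fails at once if the pulley is dropped or tossed (moves faster than 0.8 m/s with no finger on it) (contact force between the fingers and pulley below 0.05 N and linear speed of pulley above 0.8 m/s).
It fails at once if another part is displaced by more than 30 mm (distance of any of bearing, gear, motor, tin, bracket from where it was at the start of the episode above 0.03 m).
It also fails if it takes over 64 s, if anything falls off the work surface, if the arm or the gripper's body presses on something with over 40 N, if the wrist force passes 120 N, or if a joint passes its speed limit or range.

## Working session

There is one attempt and no reset: what is moved stays moved. The work goes in short steps, Python scripts to look and compute and a tool call to move; the robot and the scene stay as the last step left them, time stands still between calls to the robot, and variables do not carry over. Pictures are saved under pics/ and viewed, about 8 in all and at most 12, crops included, and the job is handed in when it is done.

Besides the shell and the picture viewer there is one more tool, called after "Request:" as name(argument=value, ...) on one line, values as JSON. play_rows: Moves the arm, as the interface text tells. Its arguments: {"type":"object","properties":{"rows":{"type":"string"}},"required":["rows"]}

```bash
mkdir -p pics; cat > h.py <<'E'
from workcell import *
import numpy as np, cv2
from scipy.spatial.transform import Rotation as R
def save(n,f,crop=None,s=1):
    im=capture(n)[:,:,::-1]
    if crop: a,b,c,d=crop; im=im[b:d,a:c]
    if s!=1: im=cv2.resize(im,None,fx=s,fy=s,interpolation=cv2.INTER_CUBIC)
    cv2.imwrite('pics/'+f,im)
def ray(n,u,v):
    m=camera_model(n);K=np.array(m['K']);T=np.array(m['world_from_camera'])
    d=cv2.undistortPoints(np.array([[[u,v]]],float),K,np.array([m['k1'],0,0,0],float))[0,0]
    return T[:3,3],T[:3,:3]@np.array([d[0],-d[1],-1])
def at(n,u,v,z):
    o,d=ray(n,u,v); return o+d*(z-o[2])/d[2]
def proj(n,P):
    m=camera_model(n);K=np.array(m['K']);T=np.array(m['world_from_camera'])
    p=(np.atleast_2d(P)-T[:3,3])@T[:3,:3]
    return cv2.projectPoints((p*[1,-1,-1])[:,None],np.zeros(3),np.zeros(3),K,np.array([m['k1'],0,0,0],float))[0][:,0]
E
python3 - <<'E'
from h import *
save('top','t0.png');save('side','s0.png')
for n in('top','side'):print(np.array(camera_model(n)['world_from_camera']).round(2).tolist(),camera_model(n)['k1'])
s=read_state();print(s['ee_pos'],s['eef_rot'],s['ft_force'],s['gripper_width'],s['time_s'])
E
```

```text
[[0.02, 0.99, -0.11, 0.42], [-1.0, 0.02, 0.02, 0.04], [0.02, 0.11, 0.99, 1.44], [0.0, 0.0, 0.0, 1.0]] -0.12942182964406926
[[-0.8, 0.37, -0.47, -0.01], [-0.6, -0.51, 0.61, 0.74], [-0.01, 0.77, 0.63, 0.9], [0.0, 0.0, 0.0, 1.0]] -0.11097986169309924
[ 0.12254003 -0.50999645  0.30313445] [-3.13979746e+00  7.57542733e-06  2.35802390e-01] [-0.26426553  0.01364851  0.22240658] 0.08549503850610173 0.1
```

View pics/t0.png

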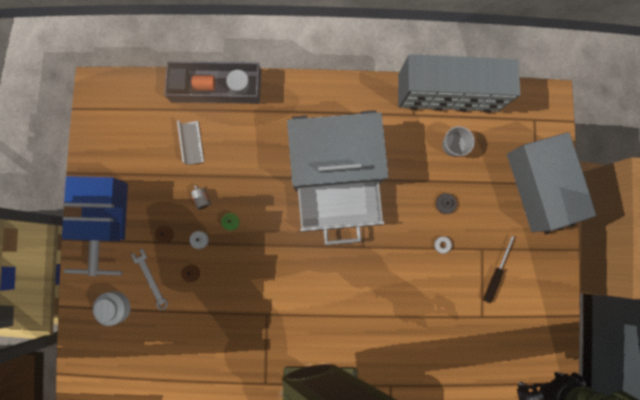

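View pics/s0.png

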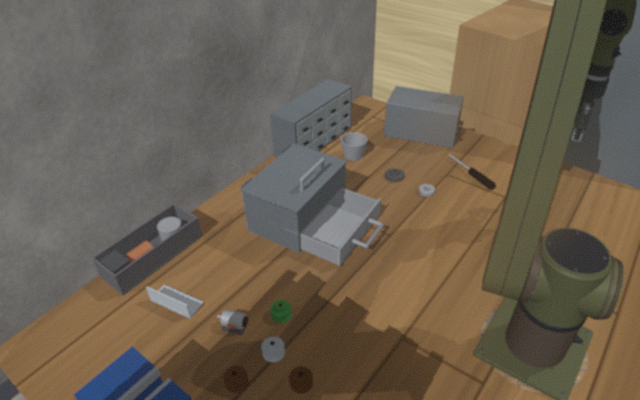

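The top view has these pulley candidates: grey (199,240), green (230,221), brown (164,233) and (191,273), the ring bearing (444,245) and the gear (447,204). The grey one at (199,240), seen at (273,349) in the side view, fits the description. I'll check it in close crops.

```bash
python3 - <<'E'
from h import *
t=capture('top')[:,:,::-1];s=capture('side')[:,:,::-1]
rs=lambda im,a,b,c,d,f:cv2.resize(im[b:d,a:c],None,fx=f,fy=f,interpolation=cv2.INTER_CUBIC)
cv2.imwrite('pics/c1.png',rs(t,280,105,400,255,4))
a=rs(t,150,175,250,290,4);b=rs(s,220,290,320,400,4);b=cv2.copyMakeBorder(b,0,a.shape[0]-b.shape[0],0,0,cv2.BORDER_CONSTANT)
cv2.imwrite('pics/c2.png',np.hstack([a,b]))
E
```

```text
(no output)
```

View pics/c1.png

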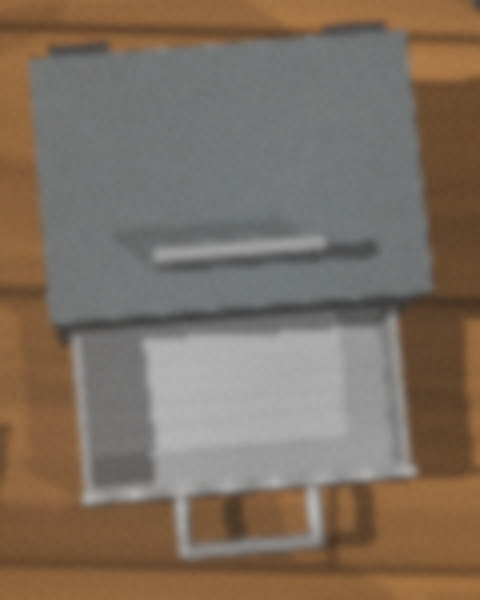

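View pics/c2.png

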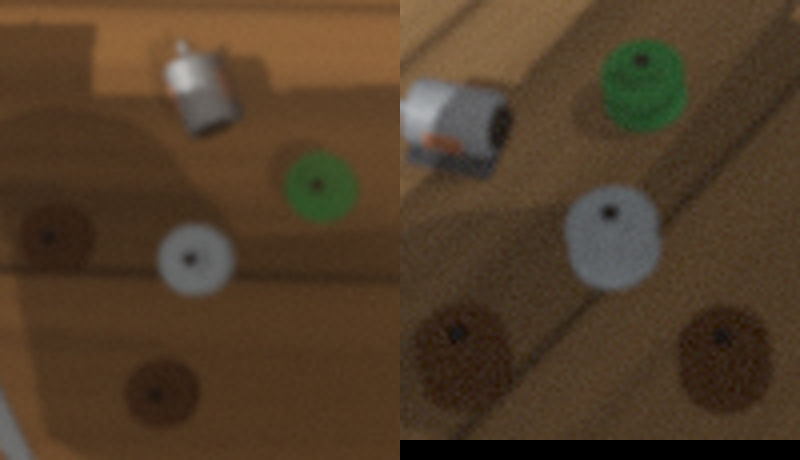

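```bash
python3 - <<'E'
from h import *
c=lambda x,y,a=280,b=105:(a+(x+.5)/4-.5,b+(y+.5)/4-.5)
def T(x,y,z,**k): return at('top',*c(x,y,**k),z)
for n,(x,y),z in [('FL',(31,60),.145),('FR',(406,33),.145),('NR',(431,293),.145),('NL',(57,325),.145)]:print(n,T(x,y,z).round(4))
l,r=T(156,257,.183),T(323,242,.183);print('lidh',l.round(4),r.round(4),((l+r)/2).round(4),np.degrees(np.arctan2(*(l-r)[[0,1]])))
l,r=T(181,552,.04),T(323,543,.04);print('drh',l.round(4),r.round(4),((l+r)/2).round(4),np.degrees(np.arctan2(*(l-r)[[0,1]])))
l,r=T(84,498,.064),T(414,470,.064);print('panel',l.round(4),r.round(4),((l+r)/2).round(4),np.degrees(np.arctan2(*(l-r)[[0,1]])))
print('pul flange',T(196,260,.024,a=150,b=175),'hole',T(190,259,.034,a=150,b=175))
print('pul side', at('side',220+610/4,290+212/4,.034))
print('motor',T(203,95,.03,a=150,b=175),'green',T(321,187,.024,a=150,b=175),'brown',T(162,393,.024,a=150,b=175),T(57,237,.024,a=150,b=175))
# FK check of TCP start
print(proj('top',[[0.4,0,0]]))
E
```

```text
FL [0.7549 0.1003 0.145 ]
FR [ 0.7796 -0.1421  0.145 ]
NR [ 0.6096 -0.159   0.145 ]
NL [0.5833 0.0789 0.145 ]
lidh [0.6224 0.0178 0.183 ] [ 0.6344 -0.0856  0.183 ] [ 0.6284 -0.0339  0.183 ] -6.619591113118206
drh [ 0.4431 -0.0062  0.04  ] [ 0.4512 -0.1027  0.04  ] [ 0.4471 -0.0545  0.04  ] -4.7926057451542565
panel [0.4773 0.0601 0.064 ] [ 0.5008 -0.1609  0.064 ] [ 0.4891 -0.0504  0.064 ] -6.076904374493484
pul flange [0.44303041 0.34068372 0.024     ] hole [0.44346859 0.34274739 0.034     ]
pul side [0.27824554 0.22171969 0.034     ]
motor [0.55656054 0.33944918 0.03      ] green [0.49546235 0.25605263 0.024     ] brown [0.35140895 0.3606877  0.024     ] [0.45614318 0.4384953  0.024     ]
[[321.83182895 258.25744708]]
```

Top crop: chest corners and handles are clear, yaw is about 6.1°, drawer is about 0.105 out. The grey part at crop (196,260) is the aluminium pulley, hub hole visible, and the green and brown look-alikes are separate. First move goes toward it at height.

Request:
play_rows(rows="2.9 -2.8 0 0 0 0 0;2.9 -2.8 0 0 0 0 0;2.9 -2.8 0 0 0 0 0;2.9 -2.8 0 0 0 0 0;2.9 -2.8 0 0 0 0 0;2.9 -2.8 0 0 0 0 0;2.9 -2.8 0 0 0 0 0;2.9 -2.8 0 0 0 0 0;2.9 -2.8 0 0 0 0 0;2.9 -2.8 0 0 0 0 0;2.9 -2.8 0 0 0 0 0;2.9 -2.8 0 0 0 0 0;0 0 0 0 0 0.14 0;0 0 0 0 0 0.14 0;0 0 0 0 0 0.14 0;0 0 0 0 0 0.14 0;0 0 0 0 0 0.14 0;0 0 0 0 0 0.14 0;0 0 0 0 0 0.14 0;0 0 0 0 0 0.11 0")

```text
time_s: 2.2
ee_pos: [0.3095, -0.2281, 0.3035]
eef_rot: [-3.029, 0.028, -0.707]
ft_force: [1.0, -0.4, -1.0]
gripper_width: 0.0856
```

```bash
cat >> h.py <<'E'
def to(p,yaw=None,pitch=0):
    s=read_state();M=R.from_euler('xyz',s['eef_rot'])
    p=np.array(p,float)
    print('t',round(s['time_s'],2),'pos',np.round(s['ee_pos'],4),'rpy',np.round(s['eef_rot'],3),'F',np.round(s['ft_force'],1),'w',round(s['gripper_width'],4),'j',np.round(s['joint_pos'],2))
    print('tool cm',(M.inv().apply(p-s['ee_pos'])*100).round(2))
    if yaw is not None: print('rotvec',(M.inv()*R.from_euler('xyz',[np.pi,pitch,yaw])).as_rotvec().round(3))
E
python3 - <<'E'
from h import *
print('side hole',at('side',220+210/4,290+212/4,.034))
to([.443,.3415,.25],-.855)
E
```

```text
side hole [0.44492106 0.34559149 0.034     ]
t 2.2 pos [ 0.3095 -0.2281  0.3035] rpy [-3.029  0.028 -0.707] F [ 1.  -0.4 -1. ] w 0.0856 j [-0.71  0.04 -0.42  1.15  0.11  3.14]
tool cm [-26.67 -50.96  11.93]
rotvec [-0.111  0.037  0.146]
```

Request:
play_rows(rows="0 0 0 -0.11 0.04 0 0;0 0 0 0 0 -0.145 0;0 0 0 0 0 -0.145 0;0 0 0 0 0 -0.145 0;0 0 0 0 0 -0.145 0;0 0 0 0 0 -0.145 0;0 0 0 0 0 -0.145 0;0 0 0 0 0 -0.145 0;0 0 0 0 0 -0.145 0;0 0 0 0 0 -0.145 0;0 0 0 0 0 -0.145 0;0 0 0 0 0 -0.145 0;0 0 0 0 0 -0.145 0;0 0 0 0 0 -0.145 0;0 0 0 0 0 -0.145 0;0 0 0 0 0 -0.145 0;0 0 0 0 0 -0.145 0;0 0 0 0 0 -0.145 0;0 0 0 0 0 -0.145 0;0 0 0 0 0 -0.145 0")

```text
time_s: 4.2
ee_pos: [0.299, -0.2403, 0.3034]
eef_rot: [3.122, 0.004, 2.074]
ft_force: [0.3, -0.4, 0.0]
gripper_width: 0.0855
```

```bash
python3 - <<'E'
from h import *
to([.40,0,.27],2.29)
to([.444,.343,.17],2.29)
E
```

```text
t 4.2 pos [ 0.299  -0.2403  0.3034] rpy [3.122 0.004 2.074] F [ 0.3 -0.4  0. ] w 0.0855 j [-0.69  0.01 -0.44  1.11  0.02  0.38]
tool cm [16.19 20.38  3.67]
rotvec [ 0.019  0.006 -0.216]
t 4.2 pos [ 0.299  -0.2403  0.3034] rpy [3.122 0.004 2.074] F [ 0.3 -0.4  0. ] w 0.0855 j [-0.69  0.01 -0.44  1.11  0.02  0.38]
tool cm [44.15 40.59 13.94]
rotvec [ 0.019  0.006 -0.216]
```

Request:
play_rows(rows="0 0 0 0.02 0 -0.11 0;0 0 0 0 0 -0.11 0;1.63 3.34 0.4 0 0 0 0;1.63 3.34 0.4 0 0 0 0;1.63 3.34 0.4 0 0 0 0;1.63 3.34 0.4 0 0 0 0;1.63 3.34 0.4 0 0 0 0;1.63 3.34 0.4 0 0 0 0;1.63 3.34 0.4 0 0 0 0;2.54 2.88 0.8 0 0 0 0;2.54 2.88 0.8 0 0 0 0;2.54 2.88 0.8 0 0 0 0;2.54 2.88 0.8 0 0 0 0;2.54 2.88 0.8 0 0 0 0;2.54 2.88 0.8 0 0 0 0;2.54 2.88 0.8 0 0 0 0;2.54 2.88 0.8 0 0 0 0;2.54 2.88 0.8 0 0 0 0;0 0 0 0 0 0 0;0 0 0 0 0 0 0")

```text
time_s: 6.2
ee_pos: [0.445, 0.3418, 0.2001]
eef_rot: [-3.138, 0.005, 2.29]
ft_force: [-0.0, -0.0, 0.7]
gripper_width: 0.0855
```

```bash
python3 - <<'E'
from h import *
to([.444,.343,.14],2.29)
E
```

```text
t 6.2 pos [0.445  0.3418 0.2001] rpy [-3.138  0.005  2.29 ] F [-0.  -0.   0.7] w 0.0855 j [ 0.66  0.39 -0.24  0.95 -0.01  1.51]
tool cm [0.19 0.02 6.01]
rotvec [-0.003  0.005 -0.   ]
```

Accurate. I'll descend to just above the part and look.

Request:
play_rows(rows="0.1 0 2 0 0 0 0;0 0 2 0 0 0 0;0 0 2 0 0 0 0;0 0 2 0 0 0 0;0 0 1.5 0 0 0 0;0 0 0 0 0 0 0")

```text
time_s: 6.8
ee_pos: [0.4435, 0.3392, 0.1043]
eef_rot: [-3.135, 0.005, 2.287]
ft_force: [-0.7, -0.3, -0.3]
gripper_width: 0.0856
```

```bash
python3 - <<'E'
from h import *
to([.444,.343,.071],2.29)
save('side','a1.png',(210,260,350,400),4)
E
```

```text
t 6.8 pos [0.4435 0.3392 0.1043] rpy [-3.135  0.005  2.287] F [-0.7 -0.3 -0.3] w 0.0856 j [ 0.66  0.48 -0.37  0.73 -0.01  1.51]
tool cm [0.28 0.31 3.32]
rotvec [-0.007  0.005 -0.003]
```

View pics/a1.png

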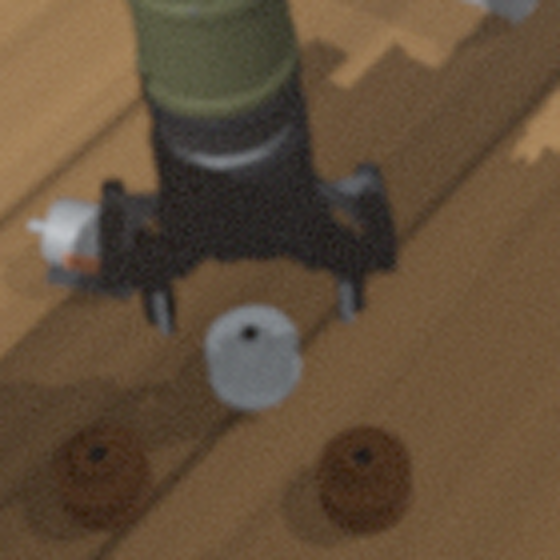

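```bash
python3 - <<'E'
from h import *
f=lambda p:((proj('side',p)-[210,260]+.5)*4-.5).round(0).tolist()
print(f([[.4435,.3392,.044],[.4435,.3392,.034],[.444,.343,.034],[.444,.343,0]]))
m=R.from_euler('z',2.287).as_matrix()
for s in(1,-1): print(f([np.array([.4435,.3392,.044])+s*.0425*m[:,1]]))
print(at('side',210+250.5/4-.5,260+332.5/4-.5,.034))
E
```

```text
[[260.0, 315.0], [262.0, 327.0], [256.0, 331.0], [262.0, 368.0]]
[[342.0, 311.0]]
[[178.0, 320.0]]
[0.4461619 0.3453715 0.034    ]
```

Request:
play_rows(rows="0.25 0.35 0.4 0 0 0 0;0 0 1 0 0 0 0;0 0 1 0 0 0 0;0 0 0.9 0 0 0 0;0 0 0 0 0 0 0;0 0 0 0 0 0 0;0 0 0 0 0 0 90;0 0 0 0 0 0 140;0 0 0 0 0 0 255;0 0 0 0 0 0 255;0 0 0 0 0 0 255;0 0 0 0 0 0 255;0 0 0 0 0 0 255")

```text
time_s: 8.15
ee_pos: [0.4462, 0.3458, 0.0737]
eef_rot: [-3.141, 0.005, 2.288]
ft_force: [-1.3, -0.5, 5.5]
gripper_width: 0.0453
```

```bash
python3 - <<'E'
from h import *
to([.4448,.3435,.071],2.29)
E
```

```text
t 8.15 pos [0.4462 0.3458 0.0737] rpy [-3.141  0.005  2.288] F [-1.3 -0.5  5.5] w 0.0453 j [ 0.66  0.52 -0.4   0.66 -0.01  1.51]
tool cm [-0.08 -0.25  0.27]
rotvec [-0.001  0.005 -0.002]
```

Request:
play_rows(rows="0 0 -0.5 0 0 0 255;0 0 -1 0 0 0 255;0 0 -2 0 0 0 255;0 0 -3 0 0 0 255;0 0 -3 0 0 0 255;0 0 0 0 0 0 255;0 0 0 0 0 0 255")

```text
time_s: 8.85
ee_pos: [0.4462, 0.3465, 0.1687]
eef_rot: [3.141, 0.005, 2.288]
ft_force: [1.1, 0.4, -1.2]
gripper_width: 0.0454
```

```bash
python3 - <<'E'
from h import *
to([.4448,.3435,.071],2.29)
save('side','a2.png',(210,200,350,340),4)
E
```

```text
t 8.85 pos [0.4462 0.3465 0.1687] rpy [3.141 0.005 2.288] F [ 1.1  0.4 -1.2] w 0.0454 j [ 0.66  0.42 -0.28  0.88 -0.01  1.52]
tool cm [-0.08 -0.31  9.77]
rotvec [ 0.     0.005 -0.002]
```

View pics/a2.png

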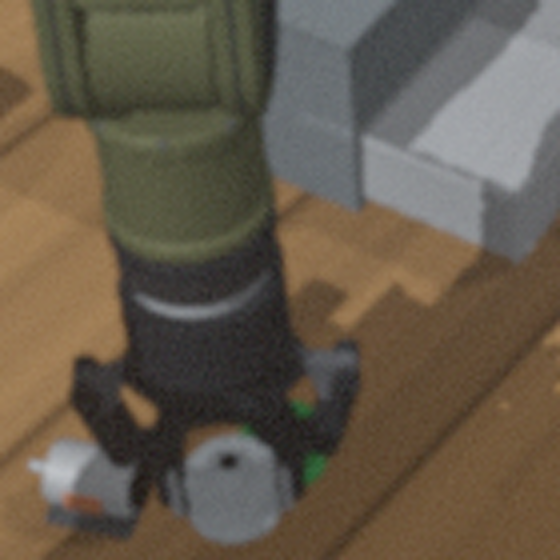

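```bash
python3 - <<'E'
from h import *
s=read_state();h=at('side',210+228.5/4-.5,200+461.5/4-.5,.129);M=R.from_euler('xyz',s['eef_rot'])
o=M.inv().apply(h-s['ee_pos']);print(h,o)
yaw=.107+np.pi;M2=R.from_euler('xyz',[np.pi,0,yaw])
y=.107;c=np.array([.682,-.030]);t=c-.145*np.array([np.cos(y),np.sin(y)])
off=M2.apply(o*[1,0,0])[:2]
print('target pulley',t,'tcp',t-off)
to([*(t-off),.20],yaw)
d=np.array([*(t-off),.22])-s['ee_pos'];print('in final tool axes',M2.inv().apply(d)*100)
E
```

```text
[0.44748244 0.34749399 0.129     ] [9.87761741e-05 2.64635883e-03 3.85293244e-02]
target pulley [ 0.53782926 -0.04548541] tcp [ 0.53792747 -0.04547486]
t 8.9 pos [0.4455 0.3459 0.1675] rpy [-3.139  0.005  2.288] F [-0.  -0.6 -1.7] w 0.0451 j [ 0.66  0.42 -0.28  0.88 -0.01  1.52]
tool cm [-35.58 -18.78  -3.02]
rotvec [-0.005  0.004 -0.96 ]
in final tool axes [ -5.01137873 -39.89992542  -5.24646119]
```

Request:
play_rows(rows="0 0 -3 0 0 0 255;0 0 -3 0 0 0 255;0 0 -2 0 0 0 255;0 0 0 0 0 -0.137 255;0 0 0 0 0 -0.137 255;0 0 0 0 0 -0.137 255;0 0 0 0 0 -0.137 255;0 0 0 0 0 -0.137 255;0 0 0 0 0 -0.137 255;0 0 0 0 0 -0.137 255;0 -3 0 0 0 0 255;0 -4.5 0 0 0 0 255;0 -4.5 0 0 0 0 255;0 -4.5 0 0 0 0 255;-1 -4.5 0 0 0 0 255;-1 -4.5 0 0 0 0 255;-1 -4.5 0 0 0 0 255;-1 -4.5 0 0 0 0 255;-1 -4.5 0 0 0 0 255;0 -1 0 0 0 0 255")

```text
time_s: 10.9
ee_pos: [0.5383, -0.05, 0.2482]
eef_rot: [-3.135, -0.0, -3.041]
ft_force: [-0.2, 0.3, -1.2]
gripper_width: 0.0454
```

```bash
python3 - <<'E'
from h import *
to([.5379,-.0455,.10],.107+np.pi)
E
```

```text
t 10.9 pos [ 0.5383 -0.05    0.2482] rpy [-3.135 -0.    -3.041] F [-0.2  0.3 -1.2] w 0.0454 j [-0.09  0.32 -0.21  1.05 -0.01 -0.19]
tool cm [-0.    0.55 14.82]
rotvec [-0.007 -0.    -0.006]
```

Request:
play_rows(rows="0 0.2 3 0 0 0 255;0 0.2 3 0 0 0 255;0 0 3 0 0 0 255;0 0 3 0 0 0 255;0 0 2 0 0 0 255;0 0 1 0 0 0 255;0 0 0 0 0 0 255;0 0 0 0 0 0 255;0 0 0 0 0 0 255")

```text
time_s: 11.8
ee_pos: [0.5385, -0.0426, 0.1012]
eef_rot: [-3.136, 0.004, -3.036]
ft_force: [-0.7, 0.3, -1.8]
gripper_width: 0.045
```

```bash
python3 - <<'E'
from h import *
save('side','a3.png',(260,100,420,260),4)
to([.5379,-.0455,.0845],.107+np.pi)
E
```

```text
t 11.85 pos [ 0.5385 -0.0427  0.1013] rpy [-3.136  0.004 -3.036] F [ 0.5 -0.9 -1.6] w 0.0449 j [-0.08  0.45 -0.43  0.68 -0.   -0.18]
tool cm [ 0.1  -0.27  1.68]
rotvec [-0.006  0.004 -0.001]
```

View pics/a3.png

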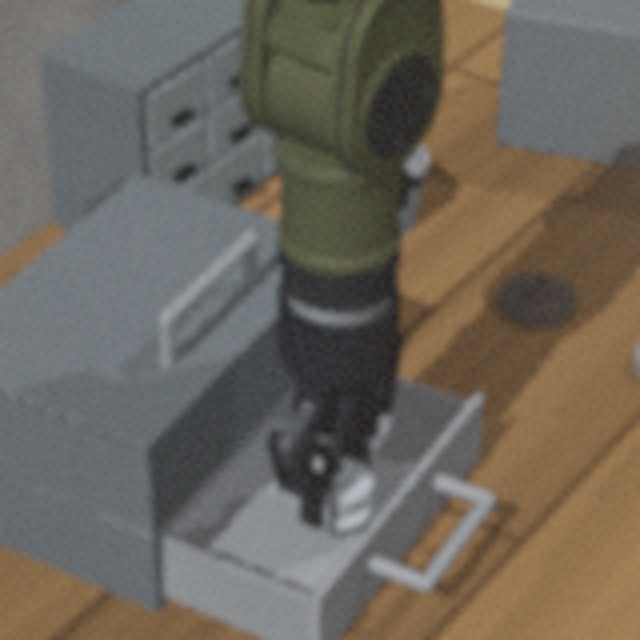

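```bash
python3 - <<'E'
from h import *
im=cv2.imread('pics/a3.png')
s=read_state()
cx,cy,cz=s['ee_pos'];cz-=.0737
a=np.linspace(0,2*np.pi,40)
f=lambda p:((proj('side',p)-[260,100]+.5)*4-.5)
for r,z in[(.024,0),(.024,.024),(.011,.034)]:
    P=np.c_[cx+r*np.cos(a),cy+r*np.sin(a),0*a+cz+z]
    cv2.polylines(im,[f(P).round().astype(int)],True,(0,0,255),1)
cv2.imwrite('pics/a4.png',cv2.resize(im[380:600,200:480],None,fx=2,fy=2))
E
```

```text
(no output)
```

View pics/a4.png

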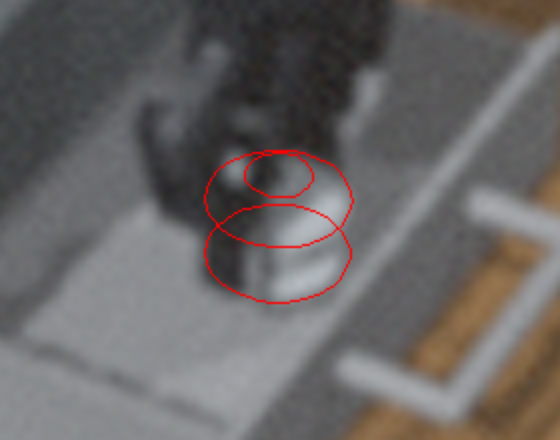

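Request:
play_rows(rows="0 -0.1 0.5 0 0 0 255;0 0 0.5 0 0 0 255;0 0 0.4 0 0 0 255;0 0 0 0 0 0 255;0 0 0 0 0 0 255;0 0 0 0 0 0 255")

```text
time_s: 12.45
ee_pos: [0.5378, -0.0437, 0.0861]
eef_rot: [-3.136, 0.002, -3.036]
ft_force: [-0.7, 0.7, -1.1]
gripper_width: 0.0454
```

```bash
python3 - <<'E'
from h import *
to([.5379,-.0455,.0845],.107+np.pi)
E
```

```text
t 12.45 pos [ 0.5378 -0.0437  0.0861] rpy [-3.136e+00  2.000e-03 -3.036e+00] F [-0.7  0.7 -1.1] w 0.0454 j [-0.08  0.47 -0.45  0.65 -0.   -0.18]
tool cm [ 0.   -0.17  0.16]
rotvec [-0.005  0.002 -0.001]
```

No contact yet. I'll lower in 1 mm steps.

Request:
play_rows(rows="0 0 0.1 0 0 0 255;0 0 0 0 0 0 255;0 0 0.1 0 0 0 255;0 0 0 0 0 0 255;0 0 0 0 0 0 255")

```text
time_s: 12.95
ee_pos: [0.5377, -0.0437, 0.0841]
eef_rot: [-3.136, 0.002, -3.036]
ft_force: [1.4, 0.3, -1.1]
gripper_width: 0.0451
```

Request:
play_rows(rows="0 0 0.1 0 0 0 255;0 0 0 0 0 0 255;0 0 0 0 0 0 255")

```text
time_s: 13.25
ee_pos: [0.5382, -0.0437, 0.0838]
eef_rot: [-3.136, 0.003, -3.036]
ft_force: [-1.0, -0.0, 6.3]
gripper_width: 0.0454
```

Contact with the floor. Release and retreat.

Request:
play_rows(rows="0 0 0 0 0 0 100;0 0 0 0 0 0 60;0 0 0 0 0 0 0;0 0 0 0 0 0 0;0 0 0 0 0 0 0;0 0 0 0 0 0 0;0 0 -2 0 0 0 0;0 0 -3 0 0 0 0;0 0 -4 0 0 0 0;0 0 -3 0 0 0 0;0 0 -2 0 0 0 0;-4 0 0 0 0 0 0;-4 0 0 0 0 0 0;0 0 0 0 0 0 0")

```text
time_s: 14.65
ee_pos: [0.616, -0.0345, 0.2213]
eef_rot: [-3.137, -0.006, -3.035]
ft_force: [-2.1, -1.1, 1.2]
gripper_width: 0.0855
```

```bash
python3 - <<'E'
from h import *
to([.5379,-.0455,.0845],.107+np.pi)
a=capture('side')[:,:,::-1][150:280,270:400];b=capture('top')[:,:,::-1][150:280,280:410]
cv2.imwrite('pics/a5.png',np.hstack([cv2.resize(x,None,fx=3,fy=3,interpolation=cv2.INTER_CUBIC) for x in(a,b)]))
E
```

```text
t 14.65 pos [ 0.616  -0.0345  0.2213] rpy [-3.137 -0.006 -3.035] F [-2.1 -1.1  1.2] w 0.0855 j [-0.05  0.46 -0.05  1.06 -0.01 -0.16]
tool cm [ 7.8  -0.2  13.73]
rotvec [-0.005 -0.006 -0.001]
```

View pics/a5.png

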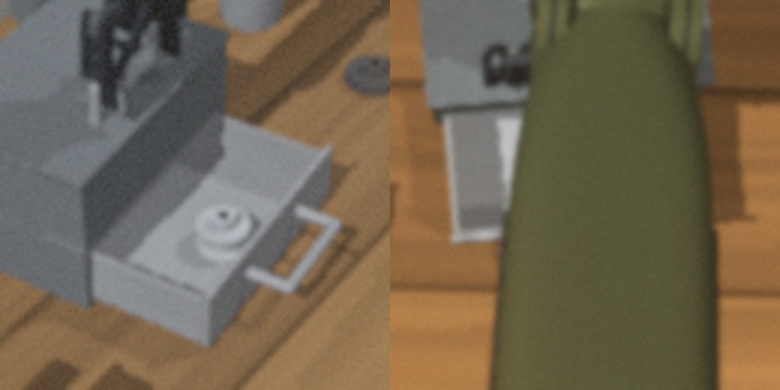

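Request:
play_rows(rows="0 0 -3 0 0 0 0;0 0 -3 0 0 0 255;4.4 0 0 0 0 0 255;4.4 0 0 0 0 0 255;4.4 0 0 0 0 0 255;4.4 0 0 0 0 0 255;4.3 -0.3 0 0 0 0 255;0 0 3 0 0 0 255;0 0 3 0 0 0 255;0 0 3 0 0 0 255;0 0 3 0 0 0 255;0 0 3 0 0 0 255;0 0 2 0 0 0 255;0 0 0 0 0 0 255;0 0 0 0 0 0 255")

```text
time_s: 16.25
ee_pos: [0.3998, -0.0613, 0.1133]
eef_rot: [-3.136, 0.002, -3.036]
ft_force: [0.4, 0.4, 0.1]
gripper_width: 0.0
```

```bash
python3 - <<'E'
from h import *
to([.3986,-.0604,.098],.107+np.pi)
c=np.array([.682,-.030]);y=.107;to([*(c-.140*np.array([np.cos(y),np.sin(y)])),.098])
E
```

```text
t 16.25 pos [ 0.3998 -0.0613  0.1133] rpy [-3.136e+00  2.000e-03 -3.036e+00] F [0.4 0.4 0.1] w 0.0 j [-0.15  0.25 -0.73  0.59 -0.   -0.26]
tool cm [0.12 0.11 1.53]
rotvec [-0.005  0.002 -0.001]
t 16.25 pos [ 0.3998 -0.0613  0.1133] rpy [-3.136e+00  2.000e-03 -3.036e+00] F [0.4 0.4 0.1] w 0.0 j [-0.15  0.25 -0.73  0.59 -0.   -0.26]
tool cm [-14.38   0.13   1.57]
```

Request:
play_rows(rows="0 0.1 1 0 0 0 255;0 0 0.5 0 0 0 255;-1 0 0 0 0 0 255;-0.8 0 0 0 0 0 255;-0.6 0 0 0 0 0 255;-0.6 0 0 0 0 0 255;-0.6 0 0 0 0 0 255;-0.8 0 0 0 0 0 255;-0.8 0 0 0 0 0 255;-0.8 0 0 0 0 0 255;-0.8 0 0 0 0 0 255;-0.8 0 0 0 0 0 255;-0.8 0 0 0 0 0 255;-0.8 0 0 0 0 0 255;-0.8 0 0 0 0 0 255;-0.8 0 0 0 0 0 255;-0.8 0 0 0 0 0 255;-0.8 0 0 0 0 0 255;-0.8 0 0 0 0 0 255;0 0 0 0 0 0 255")

```text
time_s: 18.25
ee_pos: [0.5334, -0.0465, 0.0986]
eef_rot: [-3.136, 0.005, -3.036]
ft_force: [0.7, 0.3, -0.8]
gripper_width: -0.0
```

Request:
play_rows(rows="-0.3 0 0 0 0 0 255;-0.3 0 0 0 0 0 255;-0.2 0 0 0 0 0 255;0 0 0 0 0 0 255")

```text
time_s: 18.65
ee_pos: [0.5393, -0.0456, 0.0983]
eef_rot: [-3.136, 0.002, -3.036]
ft_force: [-0.7, 0.1, 0.4]
gripper_width: 0.0002
```

Request:
play_rows(rows="-0.3 0 0 0 0 0 255;-0.3 0 0 0 0 0 255;0 0 0 0 0 0 255")

```text
time_s: 18.95
ee_pos: [0.5438, -0.045, 0.0979]
eef_rot: [-3.136, -0.001, -3.036]
ft_force: [-4.0, -1.1, 2.9]
gripper_width: -0.0001
```

```bash
python3 - <<'E'
from h import *
save('side','a6.png',(240,110,400,260),4)
to([.5379,-.0455,.0845],.107+np.pi)
E
```

```text
t 19.0 pos [ 0.5438 -0.045   0.0979] rpy [-3.136e+00 -1.000e-03 -3.036e+00] F [-5.2 -1.6  3.8] w -0.0002 j [-0.08  0.46 -0.42  0.69 -0.01 -0.19]
tool cm [0.59 0.02 1.34]
rotvec [-0.005 -0.001 -0.001]
```

View pics/a6.png

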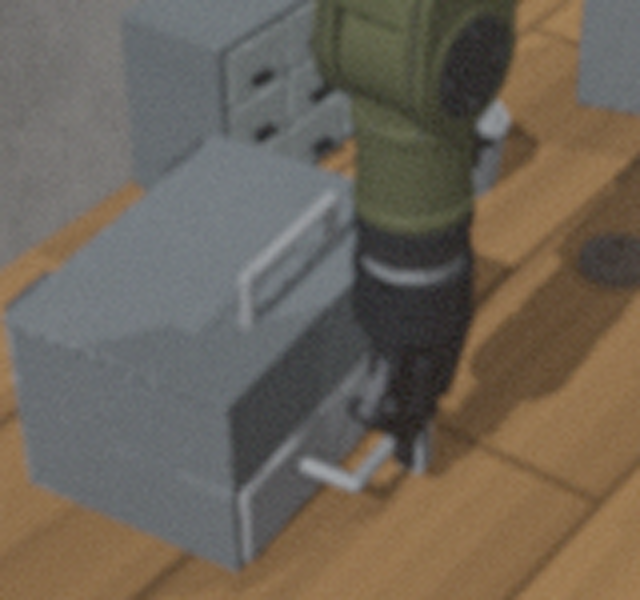

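The drawer looks shut, with its panel just proud of the front. I'll press once more to confirm the stop.

Request:
play_rows(rows="-0.3 0 0 0 0 0 255;-0.2 0 0 0 0 0 255;0 0 0 0 0 0 255;0 0 0 0 0 0 255")

```text
time_s: 19.4
ee_pos: [0.5445, -0.0448, 0.0973]
eef_rot: [-3.136, -0.009, -3.036]
ft_force: [-12.8, -2.1, 9.3]
gripper_width: -0.0002
```

Request:
play_rows(rows="1.5 0 0 0 0 0 255;1.5 0 0 0 0 0 255;0 0 -4 0 0 0 255;0 0 -4.5 0 0 0 0;0 0 -4.5 0 0 0 0;0 0 -4.5 0 0 0 0;0 0 -3 0 0 0 0;0 0 0 0 0 0.143 0;0 0 0 0 0 0.143 0;0 0 0 0 0 0.143 0;0 0 0 0 0 0.143 0;0 0 0 0 0 0.143 0;0 0 0 0 0 0.143 0;0 0 0 0 0 0.143 0;0 0 0 0 0 0.143 0;0 0 0 0 0 0.143 0;0 0 0 0 0 0.143 0;0 0 0 0 0 0.14 0;0 0 0 0 0 0 0")

```text
time_s: 21.3
ee_pos: [0.5205, -0.0464, 0.3033]
eef_rot: [3.138, 0.005, 1.678]
ft_force: [-0.1, 0.2, 0.1]
gripper_width: 0.0852
```

```bash
python3 - <<'E'
from h import *
to([.628,-.035,.28],.107+np.pi/2)
save('side','a7.png',(230,80,400,250),4)
E
```

```text
t 21.3 pos [ 0.5205 -0.0464  0.3033] rpy [3.138 0.005 1.678] F [-0.1  0.2  0.1] w 0.0852 j [-0.09  0.25 -0.15  1.16 -0.    1.38]
tool cm [-0.   10.8   2.37]
rotvec [ 0.004  0.005 -0.   ]
```

View pics/a7.png

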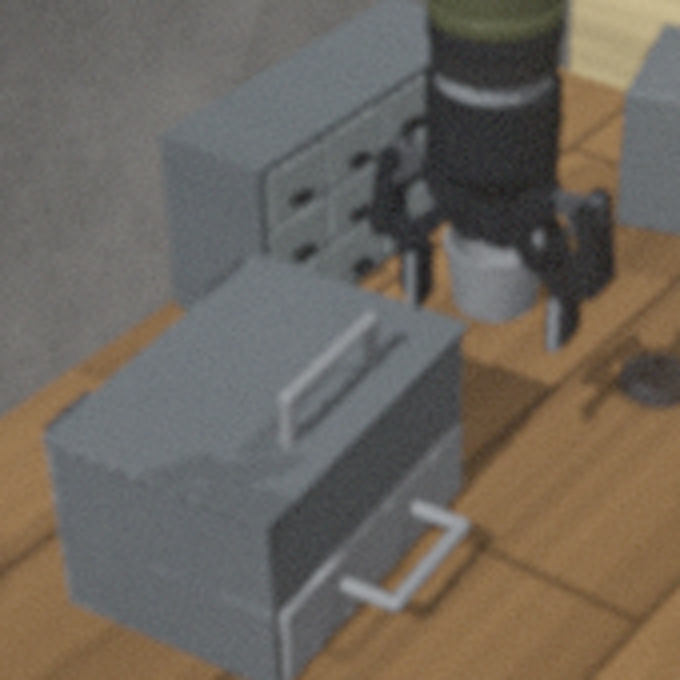

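The drawer is shut. The lid handle bar runs from crop (287,397) to (372,318).

```bash
python3 - <<'E'
from h import *
a,b=[at('side',230+(x+.5)/4-.5,80+(y+.5)/4-.5,.182) for x,y in((288,398),(373,319))]
print(a,b,(a+b)/2)
E
```

```text
[0.6246836  0.01913207 0.182     ] [ 0.63425521 -0.07917653  0.182     ] [ 0.6294694  -0.03002223  0.182     ]
```

Request:
play_rows(rows="0 3 0 0 0 0 0;0 4 0 0 0 0 0;0 3.8 0 0 0 0 0;0 0 2 0 0 0 0;0 0 0 0 0 0 0")

```text
time_s: 21.85
ee_pos: [0.627, -0.0348, 0.2803]
eef_rot: [-3.139, 0.004, 1.68]
ft_force: [-0.4, -0.8, -1.3]
gripper_width: 0.0854
```

Consistent. Descend and grip.

Request:
play_rows(rows="0.1 0.2 1 0 0 0 0;0 0 1.5 0 0 0 0;0 0 1.5 0 0 0 0;0 0 0.7 0 0 0 0;0 0 0 0 0 0 0;0 0 0 0 0 0 120;0 0 0 0 0 0 180;0 0 0 0 0 0 210;0 0 0 0 0 0 255;0 0 0 0 0 0 255;0 0 0 0 0 0 255;0 0 0 0 0 0 255")

```text
time_s: 23.05
ee_pos: [0.6312, -0.034, 0.2368]
eef_rot: [3.135, 0.005, 1.678]
ft_force: [5.9, 0.8, -1.8]
gripper_width: 0.0077
```

```bash
python3 - <<'E'
from h import *
to([.628,-.035,.234],.107+np.pi/2)
E
```

```text
t 23.05 pos [ 0.6312 -0.034   0.2368] rpy [3.135 0.005 1.678] F [ 5.9  0.8 -1.8] w 0.0077 j [-0.05  0.47  0.01  1.1  -0.    1.41]
tool cm [-0.07 -0.33  0.28]
rotvec [ 0.007  0.005 -0.   ]
```

Request:
play_rows(rows="0 0.2 -0.7 0 0 0 255;0 0.27 -0.7 0 0 0 255;0 0.3 -0.7 0 0 0 255;0 0.37 -0.66 0 0 0 255;0 0.37 -0.66 0 0 0 255;0 0.37 -0.66 0 0 0 255;0 0 0 0 0 0 255;0 0 0 0 0 0 255")

```text
time_s: 23.85
ee_pos: [0.6483, -0.0321, 0.2764]
eef_rot: [3.139, 0.006, 1.677]
ft_force: [6.2, -1.2, -8.7]
gripper_width: 0.0076
```

```bash
python3 - <<'E'
from h import *
to([.628,-.035,.234],.107+np.pi/2)
E
```

```text
t 23.85 pos [ 0.6483 -0.0321  0.2764] rpy [3.139 0.006 1.677] F [ 6.2 -1.2 -8.7] w 0.0076 j [-0.05  0.49  0.14  1.22 -0.01  1.42]
tool cm [-0.05 -2.06  4.24]
rotvec [ 0.002  0.006 -0.   ]
```

Request:
play_rows(rows="0 0.5 -0.62 0 0 0 255;0 0.5 -0.62 0 0 0 255;0 0.5 -0.6 0 0 0 255;0 0.58 -0.55 0 0 0 255;0 0.58 -0.52 0 0 0 255;0 0.58 -0.5 0 0 0 255;0 0 0 0 0 0 255;0 0 0 0 0 0 255")

```text
time_s: 24.65
ee_pos: [0.6785, -0.0288, 0.3124]
eef_rot: [3.141, 0.006, 1.677]
ft_force: [-3.8, -3.4, -1.2]
gripper_width: 0.0076
```

```bash
python3 - <<'E'
from h import *
to([.628,-.035,.234],.107+np.pi/2)
save('side','a8.png',(230,80,400,250),4)
E
```

```text
t 24.65 pos [ 0.6785 -0.0288  0.3124] rpy [3.141 0.006 1.677] F [-3.8 -3.4 -1.2] w 0.0076 j [-0.04  0.53  0.31  1.35 -0.01  1.42]
tool cm [-0.03 -5.09  7.84]
rotvec [ 0.     0.006 -0.001]
```

View pics/a8.png

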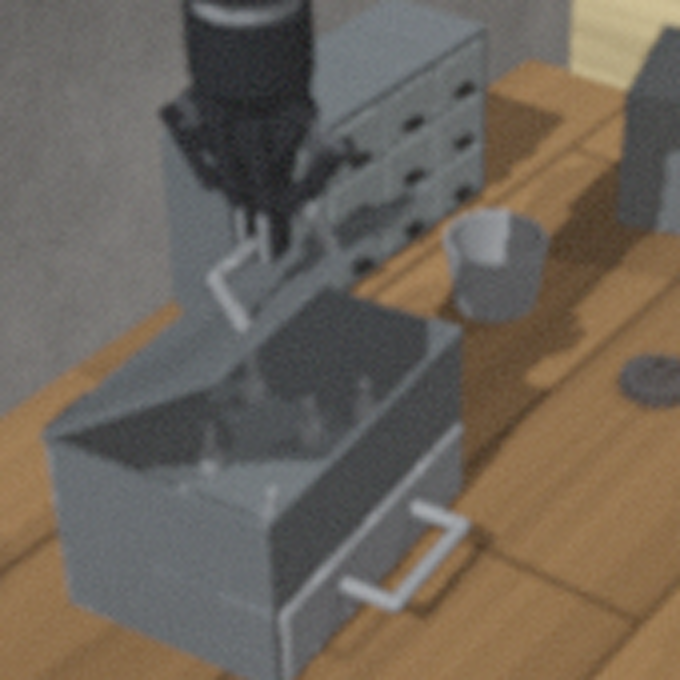

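Request:
play_rows(rows="0 0.6 -0.46 0 0 0 255;0 0.65 -0.44 0 0 0 255;0 0.65 -0.4 0 0 0 255;0 0 0 0 0 0 255;0 0 0 0 0 0 255;0 0 0 0 0 0 255")

```text
time_s: 25.3
ee_pos: [0.6966, -0.0268, 0.3258]
eef_rot: [-3.141, 0.006, 1.677]
ft_force: [-5.8, -3.5, 2.4]
gripper_width: 0.0076
```

```bash
python3 - <<'E'
from h import *
to([.7001,-.0266,.3241],.107+np.pi/2)
p0=np.array([.6312,-.034,.2368]);d=np.array(read_state()['ee_pos'])-p0
print(np.degrees(np.arctan2(.04+d[2],.14-np.hypot(d[0],d[1])))-15.95)
save('side','a9.png',(230,80,400,250),4)
E
```

```text
t 25.3 pos [ 0.6966 -0.0268  0.3258] rpy [-3.141  0.006  1.677] F [-5.8 -3.5  2.4] w 0.0076 j [-0.04  0.57  0.41  1.41 -0.01  1.43]
tool cm [-0.01  0.35  0.17]
rotvec [-0.001  0.006 -0.001]
44.15486996340225
```

Kinematics gives about 44°. As an independent check, I'll fit the lid angle numerically from the bright bar's visible left part and the post in the side picture.

```bash
python3 - <<'E'
from h import *
y0=.107;Rz=np.array([[np.cos(y0),-np.sin(y0),0],[np.sin(y0),np.cos(y0),0],[0,0,1]])
for f in('a7','a8','a9'):
    g=cv2.GaussianBlur(cv2.imread(f'pics/{f}.png',0).astype(np.float32),(0,0),2)
    best=[]
    for ox in(.683,):
     for th in np.arange(-6,60,2.):
        a=np.radians(th+15.945);r=.1456
        b=np.array([.085-r*np.cos(a),0,.14+r*np.sin(a)])
        n=np.array([np.sin(np.radians(th)),0,np.cos(np.radians(th))])
        P=[b+[0,y,0] for y in np.linspace(.025,.05,12)]+[b+[0,.05,0]-n*d for d in np.linspace(0,.03,12)]
        P=np.array(P)@Rz.T+[ox,-.0285,0]
        q=((proj('side',P)-[230,80]+.5)*4-.5).astype(np.float32)
        v=cv2.remap(g,q[:,0].copy(),q[:,1].copy(),cv2.INTER_LINEAR)
        best.append((round(float(v.mean()),1),th))
    print(f,sorted(best,reverse=True)[:5])
to([.7,-.0266,.3241])
E
```

```text
a7 [(130.2, np.float64(2.0)), (128.4, np.float64(4.0)), (123.7, np.float64(10.0)), (123.1, np.float64(8.0)), (122.2, np.float64(12.0))]
a8 [(131.2, np.float64(36.0)), (127.2, np.float64(38.0)), (115.8, np.float64(40.0)), (115.6, np.float64(42.0)), (114.4, np.float64(44.0))]
a9 [(137.9, np.float64(46.0)), (127.0, np.float64(44.0)), (122.8, np.float64(48.0)), (118.8, np.float64(50.0)), (117.5, np.float64(52.0))]
t 25.35 pos [ 0.6966 -0.0268  0.3258] rpy [-3.141  0.006  1.677] F [-5.4 -3.5  2.3] w 0.0078 j [-0.04  0.57  0.41  1.41 -0.01  1.43]
tool cm [-0.01  0.34  0.17]
```

Request:
play_rows(rows="0 0 0 0 0 0 255;0 0 0 0 0 0 255;0 0 0 0 0 0 255;0 0 0 0 0 0 255;0 0 0 0 0 0 255")

```text
time_s: 25.85
ee_pos: [0.6966, -0.0269, 0.3258]
eef_rot: [-3.141, 0.006, 1.677]
ft_force: [-5.2, -2.8, 2.1]
gripper_width: 0.0075
```

```bash
python3 - <<'E'
from h import *
to([.6966,-.0268,.3258]); print(sign_off())
E
```

```text
t 25.85 pos [ 0.6966 -0.0269  0.3258] rpy [-3.141  0.006  1.677] F [-5.2 -2.8  2.1] w 0.0075 j [-0.04  0.57  0.41  1.41 -0.01  1.43]
tool cm [ 0.01  0.   -0.  ]
the job is handed in; nothing more can be done
None
```

The job is handed in at about 26 s of the 64 s allowed. The pulley is in the drawer, the drawer is shut, and the gripper is holding the lid half open. `sign_off()` gives no verdict.

- **Pulley:** I set it down until it touched the drawer floor, then let go. A picture afterwards showed it flat and hub up. I could not see it again once the drawer was shut.
- **Drawer:** I pushed it against its stop, where the force rose to about 13 N and the gripper stopped advancing. The next picture showed it shut.
- **Lid:** At the end it was still, with the gripper closed on the handle bar. The gripper's position gave about 44° and the fit to the side picture gave 46°. That fit read 2° with the lid shut.
- **Other parts:** None were touched as far as I could tell, but I made no position check on them at the end.

Two things did not go to plan:
- **First turn:** It went the wrong way and ran the last joint to its 3.14 rad limit, so I turned it back.
- **After releasing the pulley:** I moved toward the chest instead of away from it. The fingers came close to the lid handle, and the force reading stayed around 2 N.

I could not view the last picture because the 12-picture limit was reached, so its lid angle was checked only by image code.

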